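# Switch on the battery charging console with its isolator key

## Task

Switch the battery charging console on: take the isolator key, the one with the flat paddle handle and the cross pin through its shank, out of the wooden key stand, push it fully home into the round key switch on the console's sloping face, and turn it clockwise to its stop at the ON bars. Leave the key in the switch, turned on, and leave the other two keys in the stand and the things lying about on the shelf as they are.

Things in the scene. Friction and masses are not known exactly. Their poses are not given: they have to be found in the camera images.
- key: Isolator key, loose, 84 mm long, 90 g; same after half a turn about z. Origin: centre of the underside of its round collar (36 mm across, 4 mm thick, 16 mm neck above); z towards the handle, x through the paddle's thickness, y along its width. It starts upright, paddle up, in one of the stand's three wells, collar on the block's top, turned up to 23 degrees from the stand.
- key_paddle (a point): Centre of the key's black flat paddle handle, 37 mm above the key's origin: 10 mm thick (x), 56 mm wide (y), 42 mm high (z), its flats free on both sides for gripping. The other two keys hang 72 mm or more away.
- key_pin (a point): Centre of the key's steel cross pin, 12 mm below the key's origin: 6 mm thick, 24 mm long along y, parallel to the paddle's width. The steel shank is 11 mm across; 18 mm below the key's origin it begins to taper to a nose 5 mm across, which ends 26 mm below it.
- switch: Fixed key switch: round metal boss, 56 mm across, 16 mm proud of the console's sloping face. Origin: centre of its top; z straight out of the face, leaning 30 degrees from vertical to the console's low front; x up the slope; y level, along the keyhole slot. The key goes in along -z, cross pin along y (either way round), until its collar sits on the boss: key origin at this origin, axes in line.
- rotor_mouth (a point): Mouth of the brass rotor, 8 mm below the boss's top. Keyhole above it, in a 6 mm cover: 13 mm square middle and a slot 8.5 mm wide (x), 29 mm long (y). Below: a well 29 mm across, 30 mm deep, and the rotor's 7.5 mm slot that takes the cross pin. The key turns only within 3 mm of fully home; once turned it cannot come out.
- rotor (a joint): Switch rotor, rad: 0 = OFF (slot in line with the keyhole and the two white dots on the face), 1.3 = ON, at its stop (two white bars). Grows as the key turns clockwise seen from outside (negative about the switch's z). The pin has 0.06 to 0.15 rad of play, so the key turns 1.36 to 1.45 rad. Steady friction of 0.07 N m, no spring, stays where left.
- console: Charging console, fixed grey metal desk enclosure, 180 mm deep (x) by 240 mm wide (y); 45 mm high at its front (-x) edge, its face sloping up at 30 degrees to 125 mm, then 41 mm of level top at the rear. Origin: middle of that footprint, on the shelf. Switch in the middle of the sloping face; fittings beside it under 12 mm proud. A mains adaptor, 34 mm high, lies behind, to 148 mm from the origin.
- stand: Wooden key stand, fixed block 64 mm (x) by 220 mm (y) by 45 mm high, origin at the centre of the underside. Three square wells, 29 mm wide and 36 mm deep, in a row along y, 72 mm apart; a key hangs in each, in any order.
- tbar_key: Not to be moved: cabinet key with a round steel cross-bar handle, 70 mm long and 14 mm thick along its y, and a plain square shank. Origin: centre of its collar's underside (on the stand's top); top of the bar at z = 51 mm.
- knob_key: Not to be moved: key with a round ribbed knob, 38 mm across, top at z = 52 mm, and a plain round shank. Origin: centre of its collar's underside.
- tumbler: Glass tumbler upside down, 76 mm across at the rim, 95 mm high; origin at the centre of the rim, on the shelf.
- tin: Closed aluminium tin, 91 mm across, 56 mm high; origin at the centre of its underside.
- spanner: Steel cone spanner lying flat, 212 mm long (its x), 38 mm wide at the heads, 4 mm thick; origin at its middle, on the shelf.
- lever_a: Green plastic tyre lever lying flat, 117 mm long (its x), 18 mm wide, 12 mm high; origin near its middle, on the shelf.
- lever_b: The second green tyre lever, same as the first.

How it is judged:
By the outcome, as a careful person would: the job done as asked, in the order asked, and still so for the second after the job is handed in, with the robot touching nothing.
It also fails if it takes over 48 s, if anything falls off the work surface, if the arm or the gripper's body presses on something with over 40 N, if the wrist force passes 120 N, or if a joint passes its speed limit or range.

## Robot

A 6-joint arm with a two-finger parallel gripper is mounted at the origin on the work surface. World frame = base frame: x ahead of the robot, y to its left, z up, the work surface at z = 0. Lengths are in m, angles in rad, forces in N, time in s.
With the tool pointing down it reaches from about 0.275 to 0.75 m from the base axis. Payload 10.2 kg.
Tool frame: the origin (TCP) lies between the finger pads; the fingertips stand 14 mm ahead of it and the grasp point (between the pads) lies 5 mm behind it; z points along the fingers, y is the line along which they close (so a half turn about z gives the same grasp; the last joint's range is limited). The gripper opens to 85 mm and grips with 20 to 120 N. Pads are 22 mm wide; open, the fingers measure 114 mm over their backs; the gripper's body (76 mm by 85 mm) begins 54 mm behind the grasp point. The pads swing forward as they close: fully open they stand 13 mm farther back than shut.
Start: joints at [-1.337, 0.313, 1.498, -0, 1.331, -0.223], TCP at [0.232, -0.471, 0.208] pointing down, gripper open.
Joint ranges: [-2.94, 2.94], [-0.97, 2.17], [0.19, 2.56], [-1.23, 4.37], [0.02, 3.11], [-2.88, 2.88]. Speed limits (rad/s): [2.39, 2.39, 3.01, 3.14, 3.14, 3.14].

## Interface

Orientations are given as a unit quaternion [x, y, z, w].
In Python, from bench import status, eyes, job gives the robot as it stands.
- The arm moves only by the shell command python3 -m handwheel 'ROWS'. ROWS is JSON, a list of rows, each a list of 7 numbers: the shift along the tool's x, y, z in units of 40 cm (1.0 is 40 cm), then the turn, a rotation vector about the tool's x, y, z in units of pi/2 rad (1.0 is pi/2 rad), then the opening, from 0 (shut) to 1 (fully open). A call has 1 to 12 rows; each row is the pose to reach, as a shift and turn from the pose commanded when the call began, along the tool's axes at that moment; what a row does not reach only later rows make up. A row lasts 1/8 s, in which the tool goes at most 62.5 mm and 10.7 degrees, less where a joint would pass 70% of its speed; a pose out of reach is approached as far as the arm can. A call with a number of a shift or a turn outside -1 to 1 is refused whole. A call with a gripper value outside its range is refused whole. The fingers move at their own pace and stop on an object; the grip force is fixed at half the most. Time passes only in rows, so rows that repeat a pose let the fingers close. It gives the time, the measured TCP pose, the force, the opening and the grip force at its end, in the units of the state.
- status.observe(): the state, without advancing time (a new reading comes with each control period).
- eyes.read_camera(name): name is "scene" or "top" or "wrist"; returns a dict with "image" (480x640x3 uint8, blue, green, red), "fx", "fy", "cx", "cy" (pixels), "k1" (the pictures are not rectified: a ray, as slopes to the right and down, at radius r is drawn at 1 + k1 r^2 times it, then the intrinsics apply), "xyz" and "attitude" of the camera in the world. Camera axes: x right, y up, looking along -z (the intrinsics and any distortion apply to the point x, -y, -z); pixel columns grow to the right and rows downward; lengths in m; the calibration is good to about 2 mm. A picture is of the moment at which its call begins. There is no depth.
- job.job_done(): hands the job in; it is judged then, once.
The state is a dict: "clock": time; "q": joint angles; "joint_vel": joint speeds; "joint_torque": joint torques, N m; "tool_pos": TCP position; "ee_rot": TCP orientation; "contact_force": force on the tool from outside, world axes, zero at the start; "wrist_torque": the same for the moment, N m; "opening": finger opening in m; "grasp_force": force on a finger pad.
Only numpy, scipy, OpenCV 4.12 (cv2) and the standard library are available. Lean on these libraries where they do the work, as an engineer would, in place of code of your own. Each camera call takes 0.05 s, during which the arm holds its last target. There are 200 camera calls.

## Working session

There is one attempt and no reset: what is moved stays moved. The work goes in short steps, Python scripts to look and compute and a shell command to move; the robot and the scene stay as the last step left them, time stands still between calls to the robot, and variables do not carry over. Pictures are saved under pics/ and viewed, at most 11 in all, crops included, and the job is handed in when it is done.

```bash
mkdir -p pics; ls; cat > h.py <<'E'
import numpy as np, cv2
from scipy.spatial.transform import Rotation as R
from bench import status, eyes, job
def snap(n,f):
    c=eyes.read_camera(n); cv2.imwrite(f,c["image"]); c={k:v for k,v in c.items()}
    np.save(f+".npy",c,allow_pickle=True); return c
def load(f): return np.load(f+".npy",allow_pickle=True).item()
def rot(c):
    a=np.array(c["attitude"]); return R.from_quat(a) if a.size==4 else R.from_matrix(a)
def ray(c,u,v):
    d=np.array([(u-c["cx"])/c["fx"],(v-c["cy"])/c["fy"]]); s=d.copy()
    for _ in range(20): s=d/(1+c["k1"]*(s@s))
    r=rot(c).apply([s[0],-s[1],-1]); return np.array(c["xyz"]),r
def atz(c,u,v,z):
    o,r=ray(c,u,v); return o+r*(z-o[2])/r[2]
def proj(c,P):
    p=rot(c).inv().apply(np.atleast_2d(P)-np.array(c["xyz"])); s=np.c_[p[:,0]/-p[:,2],-p[:,1]/-p[:,2]]
    s=s*(1+c["k1"]*(s**2).sum(1))[:,None]; return s*[c["fx"],c["fy"]]+[c["cx"],c["cy"]]
E
python3 -c "
from h import *
for n in ['scene','top']:
    c=snap(n,f'pics/{n}0.png'); print(n,c['fx'],c['cx'],c['cy'],c['k1'],c['xyz'],c['attitude'])
print(status.observe())"
```

```text
pics
scene 522.827095286398 326.3792248160735 232.82979129736256 0.050060142835279625 [1.19502639 0.503747   0.72218787] [0.18447196 0.41204648 0.80443984 0.3860885 ]
top 434.4966047154405 312.72456122430395 242.45869229853108 -0.006746217492740436 [ 0.37883002 -0.04797066  0.88384937] [ 0.06685973 -0.07484693 -0.70024272  0.70681528]
{'clock': 0.1, 'q': array([-1.33740859e+00,  3.13418758e-01,  1.49833323e+00, -6.44794199e-06,
        1.33102058e+00, -2.23429219e-01]), 'joint_vel': array([ 1.92613890e-04, -1.43465981e-03, -1.22329843e-03, -7.76175897e-05,
        8.99749136e-04,  4.56949239e-04]), 'joint_torque': array([ 3.45460554e-03, -4.12897146e+01, -2.60142159e+01, -1.60902650e-04,
        2.99461324e-03, -2.26289967e-05]), 'tool_pos': array([ 0.23148839, -0.47092967,  0.20749018]), 'ee_rot': array([ 9.74027650e-01,  2.26428332e-01, -6.06876249e-06, -5.89929980e-04]), 'contact_force': array([0.5192403 , 0.36861536, 0.39544308]), 'wrist_torque': array([0.02350066, 0.02783039, 0.01377157]), 'grasp_force': 0.0, 'opening': 0.0855686105729353}
```

View pics/top0.png

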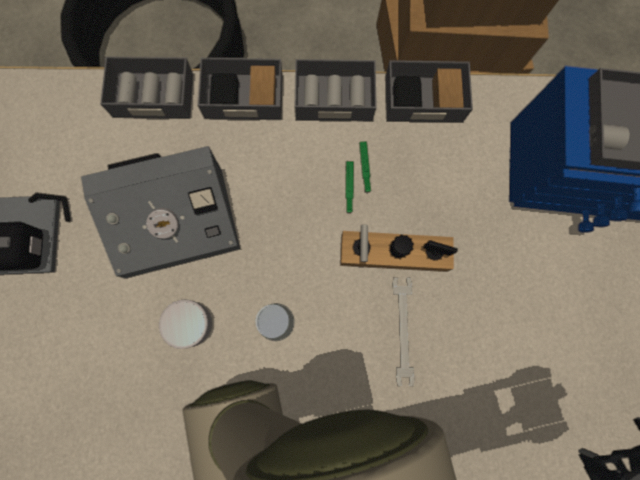

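View pics/scene0.png

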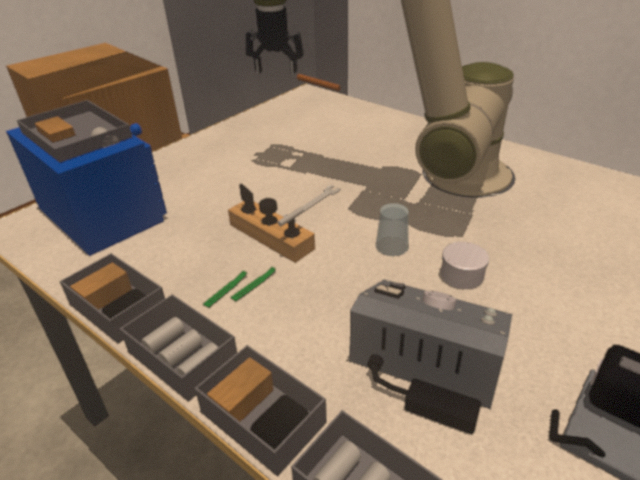

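The top view shows the stand at about (398,250), with the paddle key rightmost (437,250). The console is at (160,212), with the switch boss at (163,223). I'll enlarge both.

```bash
python3 -c "
from h import *
im=cv2.imread('pics/top0.png')
a=cv2.resize(im[215:285,330:470],None,fx=5.7,fy=5.7,interpolation=cv2.INTER_CUBIC)
cv2.imwrite('pics/a.png',a)
b=cv2.resize(im[140:280,75:245],None,fx=4.2,fy=4.2,interpolation=cv2.INTER_CUBIC)
cv2.imwrite('pics/b.png',b)
"
```

```text
(no output)
```

View pics/a.png

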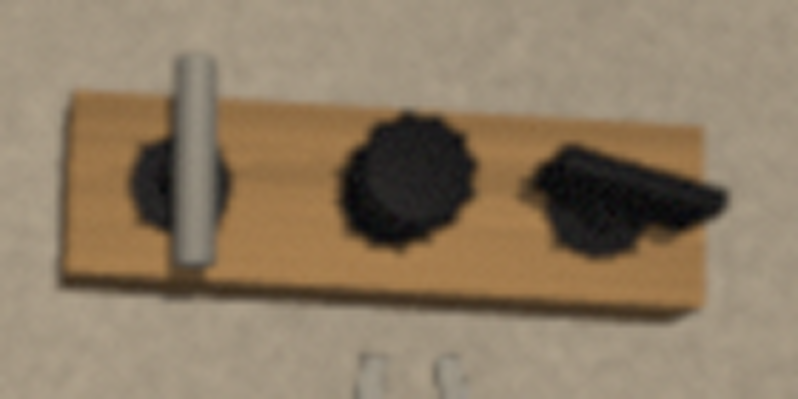

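View pics/b.png

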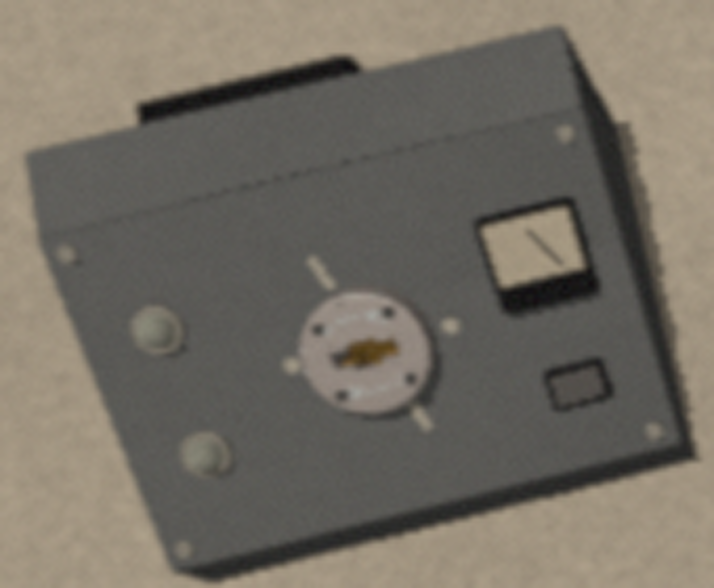

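The crops show the stand's top corners at (70,92), (703,126), (703,307) and (65,277) in crop a, with the paddle's top ridge running from (575,150) to (725,192). In crop b the console's rear top corners are at (28,155) and (565,28), and the boss centre is at (366,352). The dots are at (291,365) and (450,326). The slot is in line with the dots, so the switch is OFF.

```bash
cat > fit.py <<'E'
from h import *
from scipy.optimize import least_squares
def place(p,P):
    P=np.array(P,float); c,s=np.cos(p[2]),np.sin(p[2])
    return np.c_[p[0]+c*P[:,0]-s*P[:,1],p[1]+s*P[:,0]+c*P[:,1],P[:,2]]
def fit(c,P,uv,g):
    f=lambda p:(proj(c,place(p,P))-uv).ravel()
    r=least_squares(f,g); print(np.round(r.x,4),'res',np.round(r.fun.reshape(-1,2),1).tolist()); return r.x
if __name__=='__main__':
    c=load('pics/top0.png')
    A=lambda l:np.array(l)/5.7+[330,215]; B=lambda l:np.array(l)/4.2+[75,140]
    st=fit(c,[[.032,.11,.045],[.032,-.11,.045],[-.032,-.11,.045],[-.032,.11,.045]],A([[70,92],[703,126],[703,307],[65,277]]),[.4,-.2,0])
    co=fit(c,[[.09,.12,.125],[.09,-.12,.125],[.0486,.12,.125],[.0486,-.12,.125],[-.09,.12,.045],[-.09,-.12,.045],[-.0287,0,.0989]],
      B([[28,155],[565,28],[42,238],[582,108],[172,568],[692,440],[366,352]]),[.4,.25,0])
    print('boss at',atz(c,*B([366,352]),.0989), place(co,[[-.0287,0,.0989]]))
    print('well',place(st,[[0,-.072,.045]]))
    for y in (-.072,):
        k=place(st,[[0,y,0]])[0]
    e=[atz(c,*A(q),.103) for q in ([575,150],[725,192])]
    print('ridge',e, np.linalg.norm(e[0]-e[1]),'paddle y yaw',np.degrees(np.arctan2(*(e[0]-e[1])[[1,0]])))
    print('dots',[atz(c,*B(q),.086)for q in([291,365],[450,326])])
E
python3 fit.py
```

```text
[ 0.5361 -0.2241 -0.041 ] res [[0.1, 0.3], [-0.2, -0.1], [0.3, 0.1], [-0.1, -0.3]]
[0.5976 0.2295 0.2662] res [[-0.4, -0.8], [0.2, -1.4], [-0.3, 0.4], [0.9, -0.1], [0.6, 0.9], [-1.8, 0.5], [0.6, 0.5]]
boss at [0.57091595 0.2231597  0.0989    ] [[0.56990726 0.22190235 0.0989    ]]
well [[ 0.53312041 -0.29601197  0.045     ]]
ridge [array([ 0.54222013, -0.2738335 ,  0.103     ]), array([ 0.52890371, -0.32177292,  0.103     ])] 0.04975453973439874 paddle y yaw 74.47598406941788
dots [array([0.56771913, 0.26064848, 0.086     ]), array([0.58652189, 0.19084789, 0.086     ])]
```

```bash
cat >> h.py <<'E'
def need(pos,Rt,ref=None):
    s=status.observe(); p,q=(s['tool_pos'],R.from_quat(s['ee_rot'])) if ref is None else ref
    d=q.inv().apply(np.array(pos)-p)/.4; t=(q.inv()*Rt).as_rotvec()/(np.pi/2)
    print('ROW',np.round(np.r_[d,t],4).tolist(),'|mm',np.linalg.norm(d)*400,'deg',np.linalg.norm(t)*90)
def keytool(Rk): # tool z=-key z, tool y=key x
    m=Rk.as_matrix(); return R.from_matrix(np.c_[m[:,1],m[:,0],-m[:,2]])
E
python3 -c "
from h import *
need([.532,-.297,.2],keytool(R.from_euler('z',-15.5,degrees=True)))"
```

```text
ROW [0.866, -0.0588, 0.019, -0.0006, -0.0005, -0.537] |mm 347.2965015805538 deg 48.32627290404584
```

```bash
python3 -m handwheel '[[0.866,-0.0588,0.019,0,0,-0.537,1],[0.866,-0.0588,0.019,0,0,-0.537,1],[0.866,-0.0588,0.019,0,0,-0.537,1],[0.866,-0.0588,0.019,0,0,-0.537,1],[0.866,-0.0588,0.019,0,0,-0.537,1],[0.866,-0.0588,0.019,0,0,-0.537,1],[0.866,-0.0588,0.019,0,0,-0.537,1],[0.866,-0.0588,0.019,0,0,-0.537,1],[0.866,-0.0588,0.019,0,0,-0.537,1],[0.866,-0.0588,0.019,0,0,-0.537,1]]'
python3 -c "
from h import *
need([.532,-.297,.2],keytool(R.from_euler('z',-15.5,degrees=True)))
c=snap('wrist','pics/w1.png');print(c['xyz'],c['fx'],c['k1'])"
```

```text
clock: 1.35
tool_pos: [0.5315, -0.2979, 0.2006]
ee_rot: [0.796, 0.605, 0.0, 0.0]
contact_force: [-0.6, 0.2, 0.3]
opening: 0.0854
grasp_force: 0.0
ROW [0.0024, 0.0006, 0.0015, 0.0001, 0.0, -0.0007] |mm 1.1614894689011568 deg 0.06525380325321335
[ 0.55252516 -0.22157814  0.36642238] 399.3883614680566 -0.047577363209885655
```

View pics/w1.png

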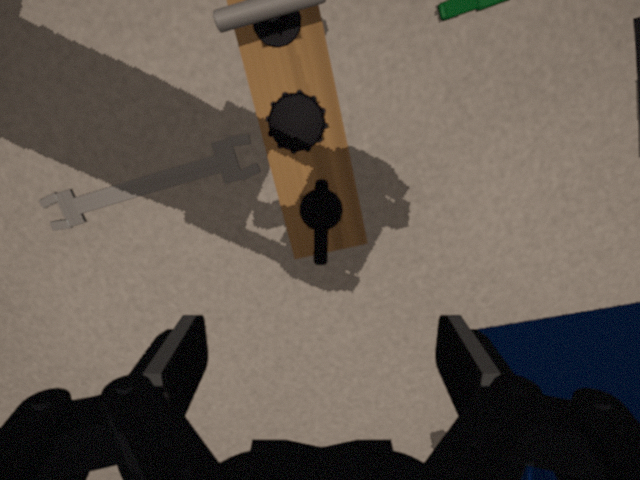

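The wrist view shows the paddle key with its collar centre at about (321,209). The paddle's top runs vertically from (321,180) to (320.5,263), so the yaw guess is good.

```bash
python3 -c "
from h import *
c=load('pics/w1.png')
im=cv2.imread('pics/w1.png'); g=im.max(2)
for r in (186,246,252,258):
    x=np.where(g[r,295:345]<28)[0]+295; print(r,x.min(),x.max())
print(np.where(g[150:290,320]<28)[0][[0,-1]]+150)
x=np.where(g[209,280:360]<45)[0]+280;print('collar row',x.min(),x.max())
a=atz(c,321,180,.103);b=atz(c,320.5,263,.103);print(a,b,(a+b)/2,np.linalg.norm(a-b),np.degrees(np.arctan2(*(a-b)[[1,0]]))-90)
print('collar',atz(c,321,209,.049))
cv2.imwrite('pics/w1c.png',cv2.resize(im[165:275,260:380],None,fx=5,fy=5,interpolation=cv2.INTER_CUBIC)*2)
"
```

```text
186 316 327
246 315 325
252 314 326
258 314 325
[180 263]
collar row 300 341
[ 0.54088447 -0.26297745  0.103     ] [ 0.5247144  -0.31944892  0.103     ] [ 0.53279944 -0.29121319  0.103     ] 0.05874093946382095 -15.97856114994876
collar [ 0.5321111  -0.29428784  0.049     ]
```

View pics/w1c.png

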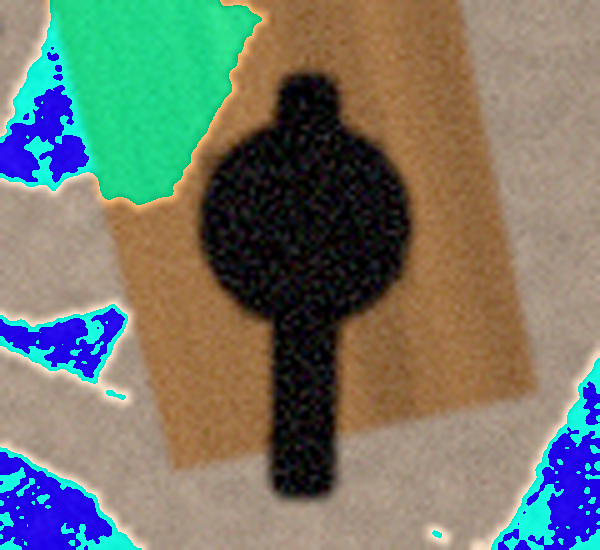

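```bash
python3 -c "
from h import *
for i in range(3): print(status.observe()['tool_pos'])
need([.532,-.2945,.077],keytool(R.from_euler('z',-16,degrees=True)))"
```

```text
[ 0.53163865 -0.29776068  0.2005591 ]
[ 0.53163865 -0.29776068  0.2005591 ]
[ 0.53163865 -0.29776068  0.2005591 ]
ROW [0.0081, -0.0014, 0.3089, 0.0001, 0.0001, 0.005] |mm 123.60264701543228 deg 0.44847146073049365
```

```bash
python3 -m handwheel '[[0.008,-0.0014,0.08,0,0,0.005,1],[0.008,-0.0014,0.16,0,0,0.005,1],[0.008,-0.0014,0.24,0,0,0.005,1],[0.008,-0.0014,0.309,0,0,0.005,1],[0.008,-0.0014,0.309,0,0,0.005,1],[0.008,-0.0014,0.309,0,0,0.005,0],[0.008,-0.0014,0.309,0,0,0.005,0],[0.008,-0.0014,0.309,0,0,0.005,0],[0.008,-0.0014,0.309,0,0,0.005,0],[0.008,-0.0014,0.309,0,0,0.005,0],[0.008,-0.0014,0.309,0,0,0.005,0],[0.008,-0.0014,0.309,0,0,0.005,0]]'
```

```text
clock: 2.9
tool_pos: [0.5325, -0.2942, 0.0772]
ee_rot: [0.798, 0.602, 0.0, 0.0]
contact_force: [-1.0, 0.8, 6.5]
opening: 0.0066
grasp_force: 59.1
```

```bash
python3 -m handwheel '[[0,0,-0.05,0,0,0,0],[0,0,-0.1,0,0,0,0],[0,0,-0.2,0,0,0,0],[0,0,-0.3,0,0,0,0],[0,0,-0.4,0,0,0,0],[0,0,-0.4,0,0,0,0],[0,0,-0.4,0,0,0,0]]'
python3 -c "
from h import *
c=snap('wrist','pics/w2.png')
s=status.observe();print(s['tool_pos'],s['ee_rot'],s['opening'])
cv2.imwrite('pics/w2.png',cv2.convertScaleAbs(c['image'],alpha=1.8))
snap('top','pics/top2.png')
"
```

```text
clock: 3.78
tool_pos: [0.532, -0.2937, 0.2353]
ee_rot: [0.798, 0.602, -0.0, -0.001]
contact_force: [0.3, 0.9, -1.7]
opening: 0.0068
grasp_force: 58.7
[ 0.53194208 -0.29368017  0.2349631 ] [ 7.98366817e-01  6.02169408e-01 -3.32427238e-04 -1.52289627e-03] 0.0065267131938545695
```

View pics/w2.png

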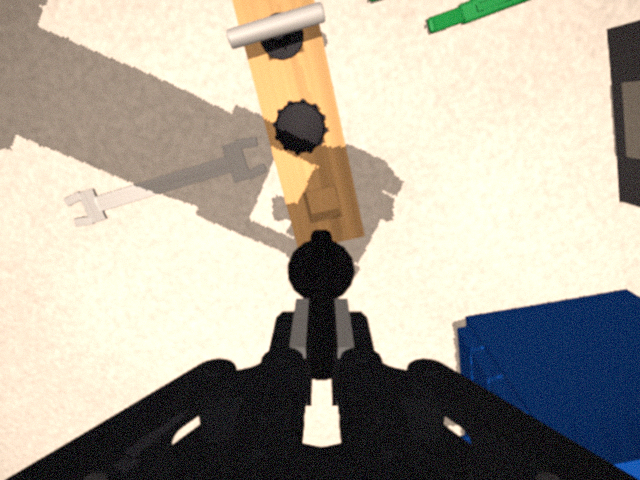

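```bash
cat >> h.py <<'E'
def keyobs(c,s,dx,dz,dy=0,tilt=(0,0)):
    # key origin in tool frame: offset dx along tool x, dy along tool y, z=42-... grasp at TCP-5 when paddle centre there
    Rt=R.from_quat(s['ee_rot']); p=np.array(s['tool_pos'])
    def K(x,y,z): # key coords -> world ; key x=tool y, key y=tool x, key z=-tool z
        v=R.from_rotvec([tilt[0],tilt[1],0]).apply([y,x,-z]); return p+Rt.apply(v+[dx,dy,.032+dz])
    return K
E
python3 -c "
from h import *
c=load('pics/w2.png'); s=status.observe()
K=keyobs(c,s,0,0)
t=np.linspace(0,2*np.pi,60)
for z in(0,.004):
  u=proj(c,np.array([K(.018*np.cos(a),.018*np.sin(a),z) for a in t])); print('collar',z,u.min(0),u.max(0))
for n,q in dict(pin=(0,.012,-.012),padtop=(0,.028,.058),padbot=(0,.028,.016),padtop2=(0,-.028,.058),nose=(0,0,-.026)).items(): print(n,proj(c,K(*q))[0])
im=cv2.imread('pics/w2.png')[215:390,240:400]
o=cv2.resize(cv2.convertScaleAbs(im,alpha=2.5),None,fx=3.4,fy=3.4,interpolation=cv2.INTER_CUBIC)
cv2.imwrite('pics/w2c.png',o)
print(c['xyz'],rot(c).as_euler('zyx',degrees=True), R.from_quat(s['ee_rot']).inv().apply(c['xyz']-s['tool_pos']))
"
```

```text
collar 0 [287.78172784 235.31892109] [355.30038283 298.15372098]
collar 0.004 [287.18051089 237.6353474 ] [355.92494972 301.45509458]
pin [321.49210319 239.2781876 ]
padtop [321.73551233 255.55173129]
padbot [321.55250051 225.08685754]
padtop2 [321.8154009  381.12488238]
nose [321.47349165 251.32812909]
[ 0.55385529 -0.21785475  0.40121782] [-15.23595909   4.96123865 -17.22930378] [ 0.07914989 -0.00025717 -0.16607564]
```

View pics/w2c.png

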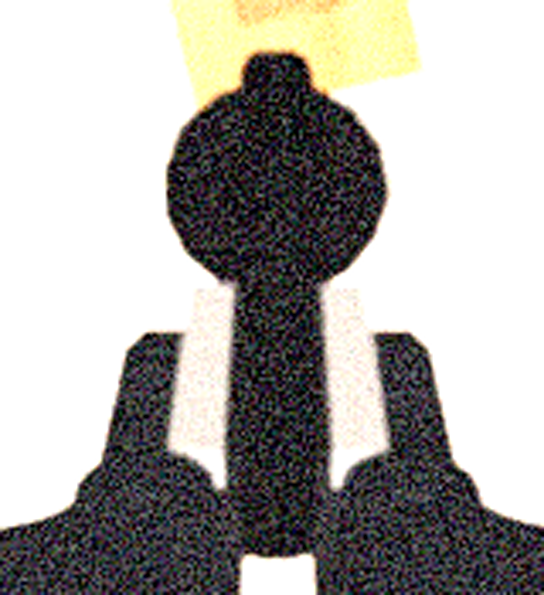

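The key is held squarely. The paddle ends, at rows 230 and 378, and the collar, centred at about (321.5,270), match a centred grip to within 1 mm. Next I'll work out a viewing pose beside the switch, already at the insertion attitude.

```bash
cat >> h.py <<'E'
def sw(psi): return R.from_euler('z',psi,degrees=True)*R.from_euler('y',-30,degrees=True)
E
python3 -c "
from h import *
c=load('pics/w2.png'); s=status.observe()
q=R.from_quat(s['ee_rot']); Tc=q.inv().apply(c['xyz']-s['tool_pos']); Rc=q.inv()*rot(c)
S=np.array([.5705,.2225,.0989]); Rs=sw(15.25); Rt=keytool(Rs)
for a,b in ((-.05,.1),(-.03,.1),(-.05,.07)):
    p=S+Rs.apply([0,a,.032+b]); cc=dict(c,xyz=p+Rt.apply(Tc),attitude=(Rt*Rc).as_quat())
    print(p,proj(cc,S),proj(cc,S+Rs.apply([.028,0,0])),proj(cc,S+Rs.apply([0,-.028,0])),proj(cc,S+Rs.apply([0,.028,0])))
need(S+Rs.apply([0,-.05,.132]),Rt)
"
```

```text
[0.5199756  0.15690057 0.21321535] [[321.27212707 153.47704593]] [[359.39516461 153.47355401]] [[321.30840174 191.15063493]] [[321.23378532 113.75739834]]
[0.51471497 0.17619632 0.21321535] [[321.29824425 180.59216981]] [[358.67915259 180.57502419]] [[321.33308865 216.84199113]] [[321.26138619 142.3396565 ]]
[0.53444741 0.16084604 0.18723459] [[321.31553591 157.97039995]] [[363.56469181 157.96848528]] [[321.35430266 199.47494228]] [[321.27425343 113.94465483]]
ROW [1.0748, -0.3382, 0.0568, -0.3265, 0.0895, -0.339] |mm 451.2916726239883 deg 43.116384928772426
```

```bash
python3 -m handwheel '[[0.95,-0.3,0.03,0,0,-0.3,0],[0.95,-0.3,0.03,0,0,-0.3,0],[0.95,-0.3,0.03,0,0,-0.3,0],[0.95,-0.3,0.03,-0.3265,0.0895,-0.339,0],[0.95,-0.3,0.03,-0.3265,0.0895,-0.339,0],[0.95,-0.3,0.03,-0.3265,0.0895,-0.339,0],[0.95,-0.3,0.03,-0.3265,0.0895,-0.339,0],[0.95,-0.3,0.03,-0.3265,0.0895,-0.339,0],[0.95,-0.3,0.03,-0.3265,0.0895,-0.339,0],[0.95,-0.3,0.03,-0.3265,0.0895,-0.339,0],[0.95,-0.3,0.03,-0.3265,0.0895,-0.339,0]]'
python3 -c "
from h import *
Rs=sw(15.25);need(np.array([.5705,.2225,.0989])+Rs.apply([0,-.05,.132]),keytool(Rs)); print(status.observe()['q'])"
```

```text
clock: 5.25
tool_pos: [0.5216, 0.1036, 0.2247]
ee_rot: [0.586, 0.767, 0.205, 0.159]
contact_force: [-0.1, 0.1, -1.5]
opening: 0.0068
grasp_force: 59.0
ROW [0.1298, 0.0126, 0.04, 0.0009, 0.0017, 0.0002] |mm 54.56763746941733 deg 0.1745053067977459
[-0.12781257  0.03532967  1.88893542  0.28377862  0.74555256 -0.55652516]
```

```bash
python3 -m handwheel '[[0.13,0.0126,0.04,0.001,0.0015,0,0],[0.13,0.0126,0.04,0.001,0.0015,0,0],[0.13,0.0126,0.04,0.001,0.0015,0,0],[0.13,0.0126,0.04,0.001,0.0015,0,0]]'
python3 -c "
from h import *
c=snap('wrist','pics/w3.png'); s=status.observe(); print(s['tool_pos'],s['ee_rot'])
np.save('pics/s3.npy',s,allow_pickle=True)
o=cv2.resize(cv2.convertScaleAbs(c['image'][90:310,220:430],alpha=1.5),None,fx=2.7,fy=2.7,interpolation=cv2.INTER_CUBIC)
cv2.imwrite('pics/w3c.png',o)"
```

```text
clock: 5.75
tool_pos: [0.52, 0.1567, 0.2136]
ee_rot: [0.586, 0.768, 0.206, 0.158]
contact_force: [0.9, 0.6, -0.3]
opening: 0.0063
grasp_force: 59.0
[0.52000143 0.15671876 0.21359119] [0.58636387 0.76749773 0.20567248 0.15755471]
```

View pics/w3c.png

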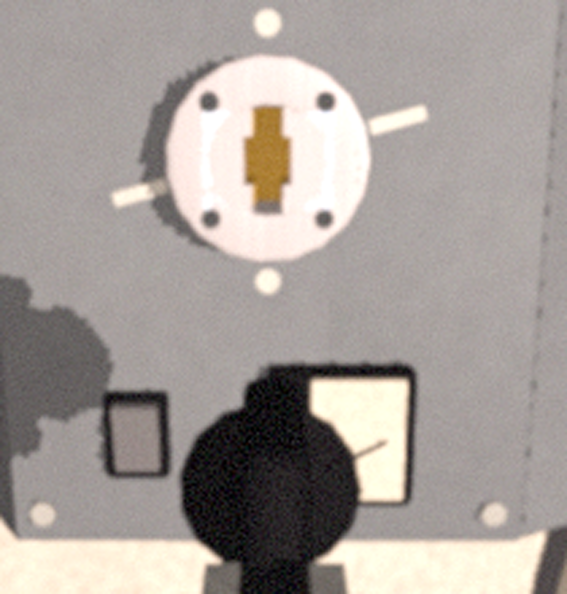

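The keyhole is clear in the crop, with its centre at about (268,160) and its slot exactly vertical. The dots are at (267,22) and (267,281), and the boss centre is at (268.5,158). I'll measure the edges in code, for the key in hand as well.

```bash
python3 - <<'E'
from h import *
def edges(row,th,off):
    d=np.where(np.diff((row>th).astype(int)))[0]; return [round(float(i+(th-row[i])/(row[i+1]-row[i])+off),2) for i in d]
for f in('pics/w2.png','pics/w3.png'):
    g=load(f)['image'].astype(float).max(2)
    r=g[262:278,270:370].mean(0); print(f,'collar rows',edges(r,40,270)); 
    print(' fingers', edges(g[325:340,240:400].mean(0),40,240))
    print(' paddle',edges(g[305:315,300:345].mean(0),40,300))
c=load('pics/w3.png'); im=c['image'].astype(float); b=im[:,:,0]; w=im.min(2)
print('sq blue cols',edges(b[144:152,290:350].mean(0),110,290))
print('slot cols hi',edges(b[132:138,290:350].mean(0),110,290), 'rows',edges(b[115:185,317:322].mean(1),110,115))
g=im.mean(2);print(np.round(b[144:152,300:340].mean(0)))
m=(im.min(2)>125).astype(np.uint8); n,l,st,ce=cv2.connectedComponentsWithStats(m)
for i in range(1,n):
    if 20<st[i,4]<12000: print(st[i],ce[i])
E
```

```text
pics/w2.png collar rows [288.7, 352.62]
 fingers [274.0, 290.69, 306.19, 336.32, 351.87, 368.29]
 paddle [307.75, 334.81]
pics/w3.png collar rows [287.5, 350.66]
 fingers [274.47, 290.13, 306.74, 335.67, 352.53, 367.98]
 paddle [308.34, 334.13]
sq blue cols [309.97, 327.22]
slot cols hi [313.09, 324.25] rows [128.51, 168.67]
[157. 159. 158. 157. 158. 158. 158. 158. 158. 145. 109.  62.  36.  33.
  33.  35.  36.  37.  36.  37.  37.  36.  35.  39.  33.  36.  56. 101.
 142. 158. 161. 160. 160. 161. 161. 161. 160. 160. 160. 162.]
[ 458    0  104  154 6152] [504.8029909   39.79210013]
[347   9  30  32 422] [364.68720379  23.18720379]
[262  10  29  31 384] [279.46614583  22.52604167]
[314  93  10  11  85] [318.61176471  98.08235294]
[520  95  22  22 237] [530.44303797 105.67088608]
[ 282  110   96   77 3879] [321.15803042 147.4681619 ]
[508 135  23  20 260] [519.09230769 144.91923077]
[261 159  16   8  82] [268.15853659 162.09756098]
[496 173  24  19 273] [507.42490842 182.50549451]
[314 189  10  10  72] [318.70833333 193.56944444]
[452 202  49  28 860] [474.50232558 215.53604651]
[ 336  231   35   44 1009] [356.26660059 248.21010902]
[232 277   8   7  43] [235.41860465 280.02325581]
[399 277   8   7  44] [402.63636364 280.20454545]
[ 339  287   92   81 3679] [388.67137809 320.80347921]
[ 303  380   37   65 1642] [321.56211937 414.50730816]
[  0 384  26   5  81] [ 12.96296296 386.19753086]
[173 418  26  24 185] [186.34054054 428.88648649]
```

```bash
cat > ins.py <<'E'
from h import *
import sys
from scipy.optimize import least_squares
c=load('pics/w3.png'); s=np.load('pics/s3.npy',allow_pickle=True).item()
Rs=sw(15.25); t=np.linspace(0,2*np.pi,73)
im=c['image'].astype(float).min(2)
def ext(S):
    u=proj(c,S+Rs.apply(np.c_[.028*np.cos(t),.028*np.sin(t),0*t])); return np.r_[u.min(0),u.max(0)]
obs=np.array([281.2,109.5,357.0,186.8])
r=least_squares(lambda S:ext(S)-obs,[.57,.22,.1]); S3=r.x; print('S free',S3,r.fun)
a=atz(c,319.0,148.3,.0989); print('ray at z',a)
S=S3.copy(); 
# keep the height prior: slide along ray half way
o=np.array(c['xyz']); d=(S3-o)/np.linalg.norm(S3-o)
S=o+d*((.0989-o[2])/d[2]*.5+np.linalg.norm(S3-o)*.5)
print('S',S,'keyhole proj',proj(c,S-Rs.apply([0,0,0])),proj(c,S+Rs.apply([0,.0145,0])),proj(c,S-Rs.apply([0,.0145,0])))
tilt=np.radians(float(sys.argv[2])); Rt=keytool(Rs)*R.from_rotvec([-tilt,0,0])
st=float(sys.argv[1])
pos=S+Rs.apply([0,0,st])-Rt.apply([-.0004,-.037*tilt,.032])
need(pos,Rt)
E
python3 ins.py .035 2
python3 -c "
from h import *
g=load('pics/w3.png')['image'].astype(float).min(2)
print(np.round(g[146:150,274:292].mean(0)),np.round(g[146:150,350:364].mean(0)))
print(np.round(g[103:116,325:329].mean(1)),np.round(g[180:192,325:329].mean(1)))"
```

```text
S free [0.5696871  0.22498208 0.09625596] [-0.03868324  0.03705353  0.03867987 -0.03896111]
ray at z [0.56791666 0.2254234  0.0989    ]
S [0.56892318 0.22491328 0.09757798] keyhole proj [[319.09907771 149.1623248 ]] [[319.05808406 128.79355518]] [[319.13944676 168.98171711]]
ROW [0.1334, -0.0036, 0.1649, -0.0219, 0.0005, 0.0] |mm 84.87239318319808 deg 1.9690056652911592
[ 66.  66.  66.  66.  65.  62.  70.  95. 128. 143. 150. 152. 152. 153.
 153. 154. 154. 156.] [166. 163. 164. 166. 171. 170. 152. 123. 106. 107. 107. 107. 109. 108.]
[108. 107. 110. 108. 108. 107. 107. 115. 138. 157. 162. 164. 164.] [156. 155. 154. 156. 150. 140. 121. 109. 106. 108. 107. 106.]
```

```bash
python3 -m handwheel '[[0.1334,-0.004,0.05,-0.022,0,0,0],[0.1334,-0.004,0.1,-0.022,0,0,0],[0.1334,-0.004,0.165,-0.022,0,0,0],[0.1334,-0.004,0.165,-0.022,0,0,0],[0.1334,-0.004,0.165,-0.022,0,0,0],[0.1334,-0.004,0.165,-0.022,0,0,0]]'
python3 ins.py .035 2
python3 -c "
from h import *
c=snap('wrist','pics/w4.png')
o=cv2.resize(cv2.convertScaleAbs(c['image'][150:310,230:420],alpha=1.8),None,fx=3.5,fy=3.5,interpolation=cv2.INTER_CUBIC)
cv2.imwrite('pics/w4c.png',o)"
```

```text
clock: 6.55
tool_pos: [0.5363, 0.2172, 0.1565]
ee_rot: [0.583, 0.764, 0.219, 0.168]
contact_force: [0.3, 0.1, -1.6]
opening: 0.0066
grasp_force: 59.0
S free [0.5696871  0.22498208 0.09625596] [-0.03868324  0.03705353  0.03867987 -0.03896111]
ray at z [0.56791666 0.2254234  0.0989    ]
S [0.56892318 0.22491328 0.09757798] keyhole proj [[319.09907771 149.1623248 ]] [[319.05808406 128.79355518]] [[319.13944676 168.98171711]]
ROW [-0.0018, -0.0008, 0.0019, 0.0009, 0.0001, 0.0006] |mm 1.116034966807272 deg 0.10291769739607605
```

View pics/w4c.png

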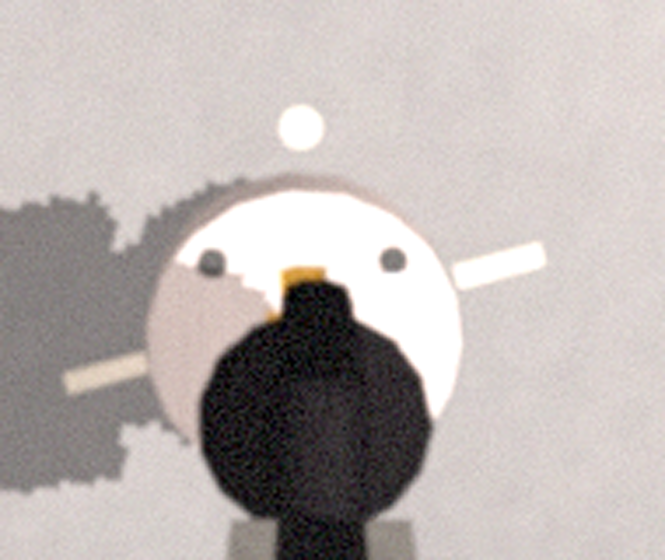

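The crop shows the brass slot centred at about x=304 and the boss spanning 147 to 462. The collar centre is at about x=316, and it's higher, so there's parallax. I'll check this against the switch axis.

```bash
python3 - <<'E'
from h import *
def edges(row,th,off):
    d=np.where(np.diff((row>th).astype(int)))[0]; return [round(float(i+(th-row[i])/(row[i+1]-row[i])+off),2) for i in d]
c=load('pics/w4.png');im=c['image'].astype(float);g=im.max(2)
print('collar',edges(g[264:278,270:370].mean(0),40,270),'slot',edges(im[227:230,300:345,0].mean(0),70,300))
m=(im.min(2)>115).astype(np.uint8); n,l,st,ce=cv2.connectedComponentsWithStats(m)
print([ (st[i].tolist(),ce[i].round(1).tolist()) for i in range(1,n) if 60<st[i,4]<400 and st[i,0]>230 and st[i,0]<400])
print('boss',edges(im.min(2)[240:246,262:372].mean(0),85,262))
S=np.array([.56892318,.22491328,.09757798]);Rs=sw(15.25)
t=np.linspace(0,2*np.pi,73)
for h in(0,.035,.037,.039):
  r=.028 if h==0 else .018
  u=proj(c,S+Rs.apply(np.c_[r*np.cos(t),r*np.sin(t),h+0*t])); print(h,u.min(0),u.max(0),u.mean(0))
print('slot pt',proj(c,S+Rs.apply([0,.0145,0])),proj(c,S+Rs.apply([0,.038,-.016])))
E
```

```text
collar [287.41, 350.84] slot [310.52, 322.07]
[([315, 51, 27, 22, 124], [327.1, 61.9]), ([371, 237, 28, 20, 155], [383.9, 246.7]), ([392, 275, 18, 17, 87], [400.7, 282.6])]
boss [271.63, 300.61, 333.89]
0 [271.38586556 203.55546504] [361.82915328 289.22080862] [317.30939384 247.14566293]
0.035 [284.78014115 237.0859309 ] [351.96175588 299.55811965] [318.87763661 268.73611697]
0.037 [284.59088716 238.24555247] [352.37243104 301.19976707] [318.99336196 270.14405747]
0.039 [284.39825513 239.42674443] [352.79044993 302.87006464] [319.11117017 271.57729866]
slot pt [[316.70331437 225.32342382]] [[315.93557646 182.3718278 ]]
```

```bash
python3 -m handwheel '[[-0.0012,-0.0016,0,0,0,0,0],[-0.0012,-0.0016,0.015,0,0,0,0],[-0.0012,-0.0016,0.03,0,0,0,0],[-0.0012,-0.0016,0.04,0,0,0,0],[-0.0012,-0.0016,0.05,0,0,0,0],[-0.0012,-0.0016,0.05,0,0,0,0]]'; python3 ins.py 0 2 | tail -1; python3 -c "
from h import *
s=status.observe();q=R.from_quat(s['ee_rot']).inv();print('tool F',q.apply(s['contact_force']),q.apply(s['wrist_torque']))"
```

```text
clock: 7.35
tool_pos: [0.5459, 0.2197, 0.1377]
ee_rot: [0.583, 0.764, 0.219, 0.167]
contact_force: [0.6, 1.3, -0.7]
opening: 0.0066
grasp_force: 59.0
ROW [-0.0015, 0.0001, 0.0363, -0.0005, -0.0002, 0.0008] |mm 14.526770736948283 deg 0.08790374437268014
tool F [1.0801888  0.39500851 1.10378369] [ 0.37207021 -0.01030376 -0.05390843]
```

```bash
python3 -m handwheel '[[-0.0008,0,0.008,0,0,0,0],[-0.0008,0,0.015,0,0,0,0],[-0.0008,0,0.02,0,0,0,0],[-0.0008,0,0.02,0,0,0,0]]'; python3 ins.py 0 2 | tail -1; python3 -c "
from h import *
s=status.observe();q=R.from_quat(s['ee_rot']).inv();print('tool F',q.apply(s['contact_force']),q.apply(s['wrist_torque']))"
```

```text
clock: 7.85
tool_pos: [0.5501, 0.2205, 0.1311]
ee_rot: [0.583, 0.764, 0.219, 0.167]
contact_force: [0.5, -0.1, -1.7]
opening: 0.0068
grasp_force: 59.0
ROW [-0.0008, -0.0002, 0.0168, -0.0003, -0.0002, 0.0008] |mm 6.722686993639755 deg 0.08120022500010726
tool F [-0.28787848 -0.48295927  1.70058871] [ 0.37043485 -0.04236105 -0.00599562]
```

```bash
python3 -m handwheel '[[0,0,0.006,0,0,0,0],[0,0,0.012,0,0,0,0],[0,0,0.017,0,0,0,0],[0,0,0.019,0,0,0,0],[0,0,0.019,0,0,0,0]]'; python3 ins.py 0 2 | tail -1; python3 -c "
from h import *
s=status.observe();q=R.from_quat(s['ee_rot']).inv();print('tool F',q.apply(s['contact_force']),q.apply(s['wrist_torque']))"
```

```text
clock: 8.48
tool_pos: [0.5539, 0.2217, 0.1274]
ee_rot: [0.582, 0.764, 0.22, 0.168]
contact_force: [-25.7, -8.9, 28.9]
opening: 0.0063
grasp_force: 65.4
ROW [-0.0013, -0.0038, 0.0036, 0.0015, -0.0002, 0.0015] |mm 2.144883767056982 deg 0.19175324583665004
tool F [ -1.84770564  -7.58436521 -38.89362223] [ 1.65043259 -0.28479263 -0.03673343]
```

```bash
python3 -m handwheel '[[0,0.002,-0.003,0,0,0,0],[0,0.002,-0.003,0,-0.0035,0.1,0],[0,0.002,-0.003,0,-0.007,0.2,0],[0,0.002,-0.003,0,-0.0105,0.3,0],[0,0.002,-0.003,0,-0.014,0.4,0],[0,0.002,-0.003,0,-0.014,0.4,0]]'; python3 -c "
from h import *
s=status.observe();q=R.from_quat(s['ee_rot']).inv();print('tool F',q.apply(s['contact_force']),q.apply(s['wrist_torque']),s['q'])"; python3 ins.py 0 2 | tail -1
```

```text
clock: 9.22
tool_pos: [0.5539, 0.2217, 0.1277]
ee_rot: [0.793, 0.545, 0.254, 0.1]
contact_force: [-14.7, -4.6, 15.8]
opening: 0.0067
grasp_force: 62.7
tool F [ -3.66741686  -3.33251134 -21.51143803] [ 0.79526961 -0.79182802 -0.14559036] [0.17030569 0.30181253 1.86580562 0.07313811 0.42242616 0.47952018]
ROW [-0.0033, -0.0027, 0.0041, 0.0006, 0.0137, -0.3996] |mm 2.381872424001233 deg 35.98813712643205
```

```bash
python3 -m handwheel '[[0,0,0,0,-0.0035,0.1,0],[0,0,0,0,-0.007,0.2,0],[0,0,0,0,-0.0105,0.3,0],[0,0,0,0,-0.014,0.4,0],[0,0,0,0,-0.0165,0.47,0],[0,0,0,0,-0.0175,0.5,0],[0,0,0,0,-0.0175,0.5,0]]'; python3 -c "
from h import *
s=status.observe();q=R.from_quat(s['ee_rot']).inv();print('tool F',q.apply(s['contact_force']),q.apply(s['wrist_torque']),s['q'])"; python3 ins.py 0 2 | tail -1
```

```text
clock: 10.1
tool_pos: [0.5541, 0.2214, 0.1278]
ee_rot: [0.944, 0.199, 0.263, 0.003]
contact_force: [-13.0, -6.0, 15.3]
opening: 0.0067
grasp_force: 62.6
tool F [ -4.8614838    2.33802327 -20.26401608] [-0.27698509 -1.11654024 -0.1560318 ] [0.17979041 0.30864167 1.84538882 0.0201526  0.45623967 1.32001035]
ROW [-0.0045, -0.0005, 0.0044, 0.0009, 0.031, -0.8988] |mm 2.52166827493309 deg 80.94076365576846
```

```bash
python3 -m handwheel '[[0,0,0,0,-0.001,0.03,0],[0,0,0,0,-0.001,0.03,0]]'; cat > f.py <<'E'
from h import *
s=status.observe();q=R.from_quat(s['ee_rot']).inv();print('tool F',q.apply(s['contact_force']),q.apply(s['wrist_torque']))
E
python3 f.py;python3 -m handwheel '[[0,0,0,0,-0.001,0.03,0],[0,0,0,0,-0.001,0.03,0]]'; python3 f.py; python3 ins.py 0 2 | tail -1
```

```text
clock: 10.35
tool_pos: [0.5541, 0.2214, 0.1278]
ee_rot: [0.949, 0.177, 0.262, -0.003]
contact_force: [-12.7, -5.8, 15.5]
opening: 0.0067
grasp_force: 62.8
tool F [ -4.36067914   2.47867443 -20.19300471] [-0.41523017 -1.09754439 -0.2615307 ]
clock: 10.6
tool_pos: [0.5541, 0.2214, 0.1278]
ee_rot: [0.953, 0.154, 0.261, -0.009]
contact_force: [-13.5, -5.6, 15.8]
opening: 0.0066
grasp_force: 63.2
tool F [ -4.71522051   2.26547438 -20.86651684] [-0.42519463 -1.15861201 -0.40246939]
ROW [-0.0045, -0.0002, 0.0044, 0.001, 0.0331, -0.9583] |mm 2.511056694370134 deg 86.29904700293935
```

```bash
python3 -m handwheel '[[0,0,-0.002,0,0,0,0],[0,0,-0.003,0,0,0,1],[0,0,-0.003,0,0,0,1],[0,0,-0.003,0,0,0,1],[0,0,-0.003,0,0,0,1],[0,0,-0.003,0,0,0,1],[0,0,-0.003,0,0,0,1]]'; python3 -m handwheel '[[0,0,-0.05,0,0,0,1],[0,0,-0.12,0,0,0,1],[0,0,-0.22,0,0,0,1],[0,0,-0.3,0,0,0,1],[-0.1,0,-0.3,0,0,0,1],[-0.1,0,-0.3,0,0,0,1],[-0.1,0,-0.3,0,0,0,1]]'
python3 -c "
from h import *
c=snap('wrist','pics/w5.png'); t=snap('top','pics/t5.png')
a=cv2.resize(c['image'],(480,360)); b=cv2.resize(t['image'][130:290,70:260],(428,360),interpolation=cv2.INTER_CUBIC)
cv2.imwrite('pics/f.png',cv2.resize(cv2.convertScaleAbs(np.hstack([a,b]),alpha=1.5),(800,317)))"
```

```text
clock: 11.48
tool_pos: [0.5534, 0.2214, 0.1273]
ee_rot: [0.953, 0.154, 0.26, -0.01]
contact_force: [0.3, 0.2, 0.4]
opening: 0.0851
grasp_force: 0.0
clock: 12.35
tool_pos: [0.4624, 0.1982, 0.2118]
ee_rot: [0.953, 0.154, 0.261, -0.01]
contact_force: [-0.5, -0.2, 0.6]
opening: 0.0854
grasp_force: 0.0
```

View pics/f.png

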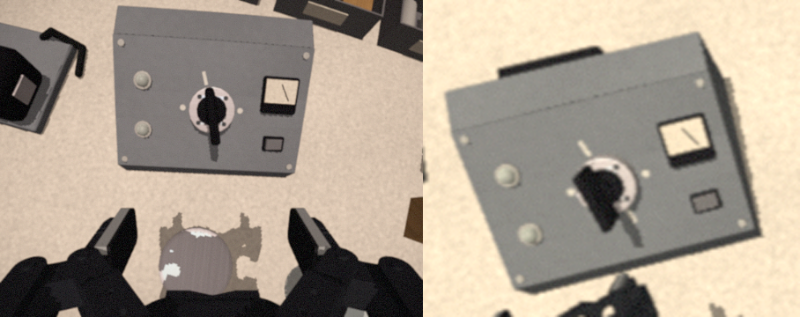

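The key is seated on the boss, with its paddle from (210,92) to (214,143) in the left view, along the ON bars. The torque rose steadily from about 81°, so it reached the stop. The gripper is clear of everything, so I'm handing in.

```bash
python3 -c "
from h import *
print(job.job_done())"
```

```text
the job is handed in; nothing more can be done
None
```

I put the isolator key into the console's key switch, pushed it home and turned it clockwise until it met the ON stop; it is still in the switch with the gripper clear, and the job is handed in at about 12 s on the robot's clock (no verdict was returned).

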